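# Set out the condiments by height on the hot-pot table

### The job

Lay the table for the next guests: stand the four condiment pieces (pepper mill, shaker, jar, toothpick pot) on the serving board, each centred on its own cork coaster, in order of height, with the tallest next to the steel napkin dispenser and the shortest next to the stack of dipping dishes. Leave them standing upright and let go of; knock none of them over, and leave the dispenser and the dishes where they stand.

Things in the scene. Friction and masses are not known exactly. Their poses are not given: they have to be found in the camera images.
- mill_mid (a point): Wooden pepper mill (dark wood, turned, small steel button on top), 150 mm tall, the tallest. Foot 54 mm across, waist 40 mm, round head with straight sides 47 mm across from 90 to 132 mm above its foot (best place to grip). The point is its centre, half-way up on its axis; z is its upright axis. It stands loose on the bare table, on the robot's side of the serving board
- shaker_mid (a point): Plain steel seasoning shaker with a domed perforated top, 120 mm tall, the second tallest. Straight round sides 52 mm across up to 98 mm above its foot. The point is its centre, half-way up on its axis; z is its upright axis. It stands loose on the bare table, on the robot's side of the serving board
- jar_mid (a point): White ceramic jar with a flat wooden lid stuck on, 92 mm tall, the third tallest. Straight round sides 60 mm across (lid 61 mm, from 78 mm up; it does not come off). The point is its centre, half-way up on its axis; z is its upright axis. It stands loose on the bare table, on the robot's side of the serving board
- pot_mid (a point): Black plastic toothpick pot with a fixed flat lid, 64 mm tall, the shortest. Straight round sides 50 mm across, lid 51 mm. The point is its centre, half-way up on its axis; z is its upright axis. It stands loose on the bare table, on the robot's side of the serving board
- coaster_a_top (a point): One of four identical round cork coasters, 72 mm across and 4 mm thick, fixed in one straight row, 85 mm between centres, on a wooden serving board (590 x 120 mm, 15 mm thick, fixed). The letter says nothing about its place in the row. The point is the centre of its top face, 19 mm above the table
- coaster_b_top (a point): One of four identical round cork coasters, 72 mm across and 4 mm thick, fixed in one straight row, 85 mm between centres, on a wooden serving board (590 x 120 mm, 15 mm thick, fixed). The letter says nothing about its place in the row. The point is the centre of its top face, 19 mm above the table
- coaster_c_top (a point): One of four identical round cork coasters, 72 mm across and 4 mm thick, fixed in one straight row, 85 mm between centres, on a wooden serving board (590 x 120 mm, 15 mm thick, fixed). The letter says nothing about its place in the row. The point is the centre of its top face, 19 mm above the table
- coaster_d_top (a point): One of four identical round cork coasters, 72 mm across and 4 mm thick, fixed in one straight row, 85 mm between centres, on a wooden serving board (590 x 120 mm, 15 mm thick, fixed). The letter says nothing about its place in the row. The point is the centre of its top face, 19 mm above the table
- dispenser_mid (a point): Steel napkin dispenser, a loose box 90 mm across the row, 70 mm along it and 88 mm tall, with a napkin showing about 17 mm above the top; it stands on the board at one end of the row, in line with it, 110 mm from the centre of the nearest coaster. The point is half-way up the box, at its centre
- dishes_mid (a point): Loose stack of small white dipping dishes, 94 mm across and 64 mm tall in all; it stands on the board at the other end of the row, in line with it, 110 mm from the centre of the nearest coaster. The point is half-way up the stack, on its axis
Things that resemble listed ones, but are neither listed nor needed, are in the scene too. What is shaped like the part that bears shaker_mid but pink is not meant. Leave any yellow look-alike of the part that bears mill_mid alone.

How it is judged:
At the end, for the whole second after the job is handed in: Each of the four pieces stands upright (within 0.1 rad) and at rest on a coaster, its axis within 15 mm of the coaster's centre: the pepper mill on the coaster nearest the napkin dispenser, then shaker, then jar, and the toothpick pot on the coaster nearest the dishes ((horizontal distance between mill_mid and coaster_a_top below 0.015 m or horizontal distance between mill_mid and coaster_b_top below 0.015 m or horizontal distance between mill_mid and coaster_c_top below 0.015 m or horizontal distance between mill_mid and coaster_d_top below 0.015 m) and horizontal distance between mill_mid and dispenser_mid below 0.1525 m and height (world z) of mill_mid below 0.1 m and angle between each of mill_mid, shaker_mid, jar_mid, pot_mid's own z axis and vertical below 0.1 rad and linear speed of each of mill, shaker, jar, pot below 0.02 m/s and (horizontal distance between shaker_mid and coaster_a_top below 0.015 m or horizontal distance between shaker_mid and coaster_b_top below 0.015 m or horizontal distance between shaker_mid and coaster_c_top below 0.015 m or horizontal distance between shaker_mid and coaster_d_top below 0.015 m) and horizontal distance between shaker_mid and dispenser_mid between 0.1525 and 0.2375 m and height (world z) of shaker_mid below 0.085 m and (horizontal distance between jar_mid and coaster_a_top below 0.015 m or horizontal distance between jar_mid and coaster_b_top below 0.015 m or horizontal distance between jar_mid and coaster_c_top below 0.015 m or horizontal distance between jar_mid and coaster_d_top below 0.015 m) and horizontal distance between jar_mid and dispenser_mid between 0.2375 and 0.3225 m and height (world z) of jar_mid below 0.071 m and (horizontal distance between pot_mid and coaster_a_top below 0.015 m or horizontal distance between pot_mid and coaster_b_top below 0.015 m or horizontal distance between pot_mid and coaster_c_top below 0.015 m or horizontal distance between pot_mid and coaster_d_top below 0.015 m) and horizontal distance between pot_mid and dispenser_mid above 0.3225 m and height (world z) of pot_mid below 0.057 m); the robot touches nothing.
It fails at once if the napkin dispenser is shifted by more than 25 mm (distance of dispenser_mid from where it was at the start of the episode above 0.025 m).
It fails at once if the stack of dishes is shifted by more than 25 mm (distance of dishes_mid from where it was at the start of the episode above 0.025 m).
It fails at once if one of the four condiment pieces is knocked over (angle between any of mill_mid, shaker_mid, jar_mid, pot_mid's own z axis and vertical above 0.8 rad).
It also fails if it takes over 99 s, if anything falls off the work surface, if the arm or the gripper's body presses on something with over 40 N, if the wrist force passes 120 N, or if a joint passes its speed limit or range.

### The arm

A 6-joint arm with a two-finger parallel gripper is mounted at the origin on the work surface. World frame = base frame: x ahead of the robot, y to its left, z up, the work surface at z = 0. Lengths are in m, angles in rad, forces in N, time in s.
With the tool pointing down it reaches from about 0.375 to 0.9 m from the base axis. Payload 3.1 kg.
Tool frame: the origin (TCP) lies between the finger pads; the fingertips stand 22 mm ahead of it and the grasp point (between the pads) lies 3 mm ahead of it; z points along the fingers, y is the direction in which the jaws open and shut (so a half turn about z gives the same grasp; the last joint's range is limited). The gripper opens to 87 mm and grips with 3 to 60 N. Pads are 19 mm wide; open, the fingers measure 117 mm over their backs; the gripper's body (75 mm by 190 mm) begins 51 mm behind the grasp point.
Start: joints at [-1.335, 0.527, 1.433, -0, 1.181, -0.178], TCP at [0.252, -0.572, 0.245] pointing down, gripper open.
Joint ranges: [-3.08, 3.08], [-0.75, 2.2], [0.22, 2.44], [-1.43, 4.57], [0, 2.65], [-2.85, 2.85]. Speed limits (rad/s): [2.79, 2.79, 3.14, 3.14, 3.14, 3.14].

### API

Orientations are given as a unit quaternion [x, y, z, w].
In Python, from rig import get_obs, camera, get_calibration, hand_in, search_frame gives the robot as it stands.
- The arm moves only by the shell command python3 -m jog 'ROWS' [FORCE]. ROWS is JSON, a list of rows, each an object with "grip": the closure in counts, from 0 (fully open) to 255 (shut); "travel": the shift along the world's x, y, z in cm, a list of three; "twist": the turn about the world's z in degrees. A call has 1 to 8 rows; each row shifts and turns the commanded pose from where the row before left it; what a row does not reach is not made up. A row lasts 1/10 s, in which the tool goes at most 50 mm and 8.59 degrees, less where a joint would pass 70% of its speed; a pose out of reach is approached as far as the arm can. A call is refused whole if a number of a shift passes 5 or a number of a turn 8.59, either way. A call with a gripper value outside its range is refused whole. The fingers move at their own pace and stop on an object; FORCE is the grip in N (left out, the last holds). Time passes only in rows, so rows that do not move let the fingers close. It gives the time, the measured TCP pose, the force and the opening at its end, in the units of the state.
- get_obs(): the state, without advancing time (a new reading comes with each control period).
- camera(name): name is "scene" or "side" or "wrist"; returns the picture (384x512x3 uint8, red, green, blue); there is no depth.
- get_calibration(name): a dict with "fx", "fy", "cx", "cy" (pixels), "R" (3x3) and "t" (3): a world point X has camera coordinates R X + t; the wrist camera has in their place "T_tool_cam" (4x4, takes a point from camera to tool coordinates, whose origin is the TCP and whose axes are the flange's). Camera axes: x right, y down, z forward; pixel columns grow to the right and rows downward; lengths in m; the calibration is good to about 2 mm. The wrist camera is an equidistant fisheye: a pixel r from the principal point sees the ray r / f radians off the axis. A picture is of the moment at which its call begins: read the wrist's pose just before it. get_calibration takes no time and is no camera call.
- hand_in(): hands the job in, once; it reports no verdict.
Trained networks look in the newest picture that a camera, given by its name, has taken for a name from the list of things; names that differ only in an ending like _2 or _b are one class to them, and where a whole thing is asked for, a point or a joint stands for the part that bears it (a point fixed in the world has none). Each returns a list of dicts, best first, with "p" (0 to 1); they miss things now and then, are a little off and sometimes report something else, mostly with a low value. They report only what shows in the picture. A call takes as long as a camera call. They do not tell look-alikes from the thing itself.
- search_frame(target, camera): "at" ([x, y, z] in m, in world coordinates, good to about 4 mm: the middle of the surface that is visible of it).
The state is a dict: "time": time; "q": joint angles; "joint_velocities": joint speeds; "joint_torque": joint torques, N m; "position": TCP position; "tool_rot": TCP orientation; "ft_force": force on the tool from outside, world axes, zero at the start; "moment": the same for the moment, N m; "grip_width": finger opening in m.
Only numpy, scipy, OpenCV 4.12 (cv2) and the standard library are available. Lean on these libraries where they do the work, as an engineer would, in place of code of your own. Each camera call takes 0.05 s, during which the arm holds its last target. There are 200 camera calls.

## Working session

There is one attempt and no reset: what is moved stays moved. The work goes in short steps, Python scripts to look and compute and a shell command to move; the robot and the scene stay as the last step left them, time stands still between calls to the robot, and variables do not carry over. Pictures are saved under pics/ and viewed, about 12 in all and at most 16, crops included, and the job is handed in when it is done.

```bash
mkdir -p pics
python3 - <<'E'
from rig import *
import cv2
for c in ("scene","side"):
    cv2.imwrite(f"pics/{c}0.png",camera(c)[:,:,::-1])
    for n in ["mill_mid","shaker_mid","jar_mid","pot_mid","coaster_a_top","dispenser_mid","dishes_mid"]:
        print(c,n,[([round(v,3) for v in d["at"]],round(d["p"],2)) for d in search_frame(n,c)])
o=get_obs();print(o["time"],o["position"],o["tool_rot"],o["grip_width"])
for c in ("scene","side"):
    k=get_calibration(c);print(c,k)
E
```

```text
scene mill_mid [([0.497, -0.319, 0.095], 0.97), ([0.461, -0.224, 0.096], 0.57)]
scene shaker_mid [([0.355, 0.076, 0.08], 0.85)]
scene jar_mid [([0.451, 0.206, 0.08], 0.77)]
scene pot_mid [([0.478, -0.064, 0.064], 0.6), ([0.448, 0.206, 0.078], 0.26)]
scene coaster_a_top [([0.631, -0.034, 0.017], 0.96)]
scene dispenser_mid [([0.65, -0.23, 0.099], 0.98)]
scene dishes_mid [([0.629, 0.244, 0.057], 0.8)]
side mill_mid [([0.439, -0.205, 0.079], 0.84), ([0.466, -0.319, 0.128], 0.7)]
side shaker_mid [([0.327, 0.102, 0.075], 0.95), ([0.424, 0.128, 0.073], 0.88), ([0.628, -0.117, 0.018], 0.48)]
side jar_mid [([0.42, 0.231, 0.062], 0.79), ([0.452, -0.043, 0.045], 0.26)]
side pot_mid [([0.451, -0.044, 0.045], 0.77)]
side coaster_a_top [([0.631, -0.03, 0.021], 0.57)]
side dispenser_mid [([0.618, -0.202, 0.071], 0.57)]
side dishes_mid [([0.627, 0.256, 0.061], 0.75)]
0.8 [ 0.25188012 -0.57198676  0.24458143] [9.78578649e-01 2.05873327e-01 3.61267679e-06 3.26251880e-05] 0.08698663411695284
scene {'fx': 381.85462306205295, 'fy': 381.85462306205295, 'cx': 262.46716733390673, 'cy': 187.04885806944955, 'R': array([[ 0.15143698,  0.98846488, -0.00200715],
       [ 0.84471624, -0.13046809, -0.51906892],
       [-0.51334327,  0.07691076, -0.85473003]]), 't': array([-0.0664872 , -0.41725705,  1.28829484])}
side {'fx': 430.8011005627507, 'fy': 430.8011005627507, 'cx': 256.76324676998354, 'cy': 194.45686662920627, 'R': array([[-0.88720811, -0.46124522,  0.01070605],
       [-0.23227713,  0.42649634, -0.87415571],
       [ 0.39863405, -0.77804481, -0.48552772]]), 't': array([0.44755434, 0.19511162, 1.02234476])}
```

```bash
python3 -c "
import cv2,numpy as np
cv2.imwrite('pics/a.png',cv2.resize(np.vstack([cv2.imread('pics/scene0.png'),]),(800,600)))"
```

```text
(no output)
```

View pics/a.png

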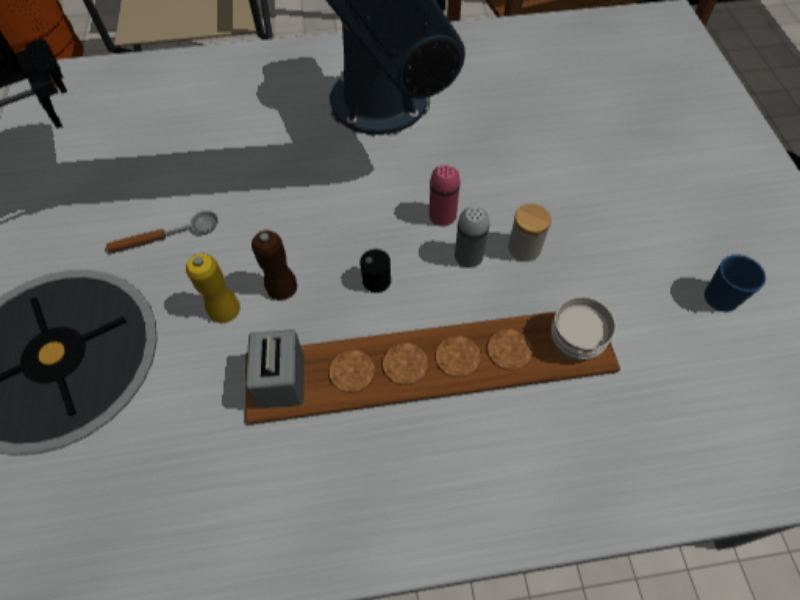

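View pics/side0.png

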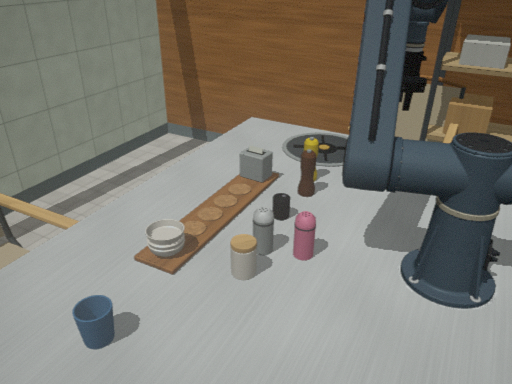

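Run:
```python
import cv2
a=cv2.imread('pics/scene0.png')[100:270,140:405]
cv2.imwrite('pics/b.png',cv2.resize(a,None,fx=3,fy=3,interpolation=cv2.INTER_CUBIC))
b=cv2.imread('pics/side0.png')[130:290,135:335]
cv2.imwrite('pics/c.png',cv2.resize(b,None,fx=3.5,fy=3.5,interpolation=cv2.INTER_CUBIC))
```

```text
(no output)
```

View pics/b.png

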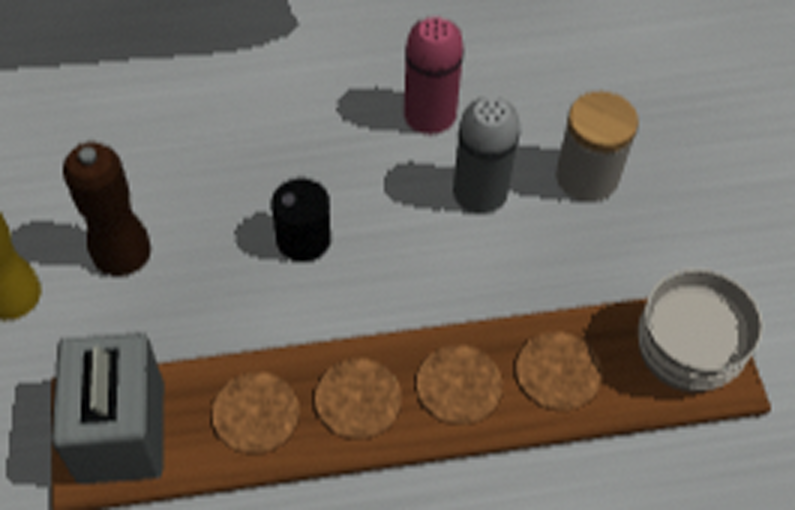

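View pics/c.png

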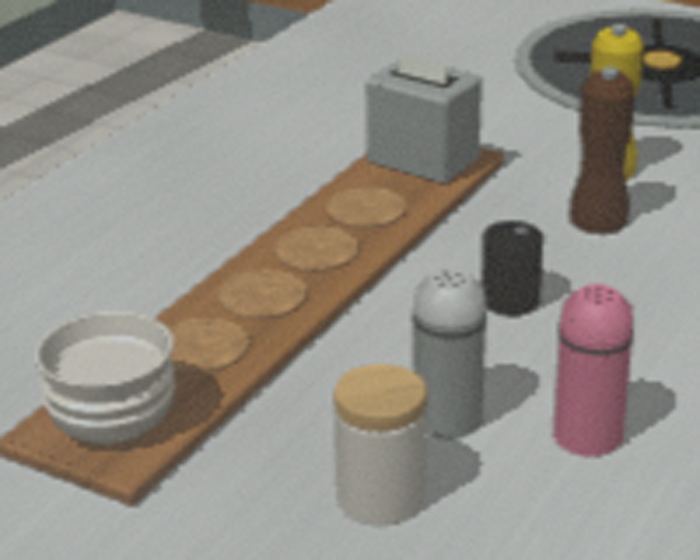

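```bash
cat > h.py <<'E'
import numpy as np
from rig import *
def ray(c,u,v,z):
    k=get_calibration(c);R=np.array(k["R"]);t=np.array(k["t"])
    d=R.T@np.array([(u-k["cx"])/k["fx"],(v-k["cy"])/k["fy"],1]);C=-R.T@t
    return (C+d*(z-C[2])/d[2])[:2]
E
python3 - <<'E'
from h import *
S=dict(c1=(256,412,.019),c2=(358,398,.019),c3=(459,384,.019),c4=(558,371,.019),mill=(87,153,.15),shaker=(490,109,.119),jar=(602,121,.092),pot=(301,201,.064))
T=dict(c1=(367,207,.019),c2=(317,248,.019),c3=(263,293,.019),c4=(211,342,.019),mill=(616,72,.15),shaker=(449,280,.119),jar=(380,392,.092),pot=(513,237,.064))
for n in S:
    u,v,z=S[n];p=ray("scene",(u+.5)/3-.5+140,(v+.5)/3-.5+100,z)
    u,v,z=T[n];q=ray("side",(u+.5)/3.5-.5+135,(v+.5)/3.5-.5+130,z)
    print(n,p.round(4),q.round(4),((p+q)/2).round(4))
print(get_calibration("wrist"))
E
```

```text
c1 [ 0.632  -0.1226] [ 0.6276 -0.1186] [ 0.6298 -0.1206]
c2 [ 0.6323 -0.0382] [ 0.6287 -0.0337] [ 0.6305 -0.036 ]
c3 [0.6326 0.0465] [0.6292 0.0501] [0.6309 0.0483]
c4 [0.6334 0.1305] [0.6251 0.1298] [0.6292 0.1302]
mill [ 0.448  -0.2279] [ 0.4394 -0.2234] [ 0.4437 -0.2256]
shaker [0.4293 0.1064] [0.4323 0.1088] [0.4308 0.1076]
jar [0.4364 0.2072] [0.428 0.216] [0.4322 0.2116]
pot [ 0.461  -0.0623] [ 0.4574 -0.058 ] [ 0.4592 -0.0601]
{'fx': 297.3186396354542, 'fy': 297.3186396354542, 'cx': 255.07494444975148, 'cy': 188.3280074420577, 'T_tool_cam': array([[ 1.68560154e-04, -9.55525088e-01, -2.94909779e-01,
         8.20799827e-02],
       [ 9.99999804e-01, -1.69127075e-05,  6.26363215e-04,
         1.38331289e-03],
       [-6.03493489e-04, -2.94909827e-01,  9.55524898e-01,
        -1.39487959e-01],
       [ 0.00000000e+00,  0.00000000e+00,  0.00000000e+00,
         1.00000000e+00]])}
```

```bash
python3 -m jog '[{"grip":0,"travel":[1.5,3.7,0],"twist":4.7},{"grip":0,"travel":[1.5,3.7,0],"twist":4.7},{"grip":0,"travel":[1.5,3.7,0],"twist":4.7},{"grip":0,"travel":[1.5,3.7,0],"twist":4.7},{"grip":0,"travel":[1.5,3.7,0],"twist":4.7},{"grip":0,"travel":[1.5,3.7,0],"twist":4.7},{"grip":0,"travel":[1.5,3.7,0],"twist":4.7}]' 25
python3 -m jog '[{"grip":0,"travel":[1.5,3.7,0],"twist":4.7},{"grip":0,"travel":[1.5,3.7,0],"twist":4.7},{"grip":0,"travel":[1.5,3.6,0],"twist":4.7},{"grip":0,"travel":[1.5,3.6,0],"twist":4.7},{"grip":0,"travel":[1.5,3.6,0],"twist":4.7},{"grip":0,"travel":[1.5,3.6,0],"twist":4.7},{"grip":0,"travel":[1.0,3.6,0],"twist":4.7},{"grip":0,"travel":[0,0,0],"twist":0}]'
cat >> h.py <<'E'
import cv2
from scipy.spatial.transform import Rotation as Ro
def pose():
    o=get_obs();return np.array(o["position"]),Ro.from_quat(o["tool_rot"]),o
def wray(u,v,z,p,r):
    k=get_calibration("wrist");T=np.array(k["T_tool_cam"])
    a=np.array([u-k["cx"],v-k["cy"]])/k["fx"];th=np.linalg.norm(a)
    d=np.r_[a/max(th,1e-9)*np.sin(th),np.cos(th)]
    d=r.apply(T[:3,:3]@d);C=p+r.apply(T[:3,3])
    return (C+d*(z-C[2])/d[2])[:2]
def wpix(X,p,r):
    k=get_calibration("wrist");T=np.array(k["T_tool_cam"])
    x=T[:3,:3].T@(r.inv().apply(np.array(X)-p)-T[:3,3]);s=np.hypot(x[0],x[1]);th=np.arctan2(s,x[2])
    return k["cx"]+k["fx"]*th*x[0]/s,k["cy"]+k["fy"]*th*x[1]/s
def snap(name,marks=()):
    p,r,o=pose();im=camera("wrist")[:,:,::-1].copy()
    print("t",o["time"],"p",p.round(4),"yaw_y",np.degrees(np.arctan2(*r.apply([0,1,0])[[1,0]])).round(1),"w",o["grip_width"])
    im=cv2.resize(im,None,fx=1.5,fy=1.5,interpolation=cv2.INTER_CUBIC)
    for X in marks:
        u,v=wpix(X,p,r);cv2.drawMarker(im,(int(u*1.5),int(v*1.5)),(0,255,0),cv2.MARKER_CROSS,8,1)
    cv2.imwrite(f"pics/{name}.png",im)
E
python3 - <<'E'
from h import *
snap("w1",[(.4592,-.0601,.064),(.6305,-.122,.019),(.6305,-.037,.019),(.6305,.048,.019),(.6305,.133,.019),(.4308,.1076,.12),(.4437,-.2256,.15),(.4322,.2116,.092)])
for n in ["pot_mid","coaster_a_top","shaker_mid"]: print(n,[(np.round(d["at"],3),round(d["p"],2)) for d in search_frame(n,"wrist")])
E
```

```text
time: 1.5
position: [0.3574, -0.3116, 0.2448]
tool_rot: [0.88, 0.476, 0.0, 0.0]
ft_force: [0.5, -0.6, -0.4]
grip_width: 0.0872
time: 2.3
position: [0.4573, -0.0553, 0.2447]
tool_rot: [0.708, 0.707, 0.001, -0.0]
ft_force: [-0.2, -0.5, 0.2]
grip_width: 0.0869
t 2.3 p [ 0.4573 -0.0553  0.2447] yaw_y -0.1 w 0.0869460876990872
pot_mid [(array([ 0.456, -0.056,  0.063]), 0.58)]
coaster_a_top [(array([ 0.632, -0.037,  0.022]), 0.72)]
shaker_mid [(array([0.343, 0.072, 0.108]), 0.83), (array([0.435, 0.099, 0.116]), 0.77), (array([ 0.457, -0.053,  0.064]), 0.27)]
```

View pics/w1.png

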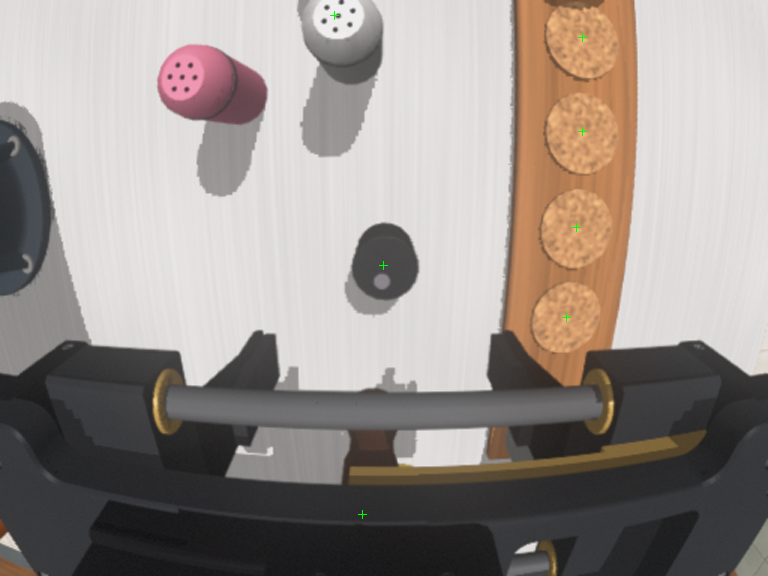

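```bash
python3 -m jog '[{"grip":0,"travel":[0.2,-0.25,-4],"twist":0},{"grip":0,"travel":[0,0,-4.4],"twist":0},{"grip":0,"travel":[0,0,-4],"twist":0},{"grip":0,"travel":[0,0,-4],"twist":0},{"grip":0,"travel":[0,0,-4],"twist":0},{"grip":0,"travel":[0,0,0],"twist":0},{"grip":160,"travel":[0,0,0],"twist":0},{"grip":255,"travel":[0,0,0],"twist":0}]' 25
python3 -m jog '[{"grip":255,"travel":[0,0,0],"twist":0},{"grip":255,"travel":[0,0,0],"twist":0},{"grip":255,"travel":[0,0,0],"twist":0},{"grip":255,"travel":[0,0,0],"twist":0},{"grip":255,"travel":[0,0,0],"twist":0}]'
```

```text
time: 3.3
position: [0.4601, -0.0625, 0.0425]
tool_rot: [0.71, 0.704, 0.001, 0.002]
ft_force: [0.8, -0.2, 0.8]
grip_width: 0.0777
time: 3.8
position: [0.4592, -0.0616, 0.0415]
tool_rot: [0.71, 0.705, 0.0, 0.001]
ft_force: [-1.7, -0.9, 8.6]
grip_width: 0.05
```

```bash
python3 -m jog '[{"grip":255,"travel":[0,0,3],"twist":0},{"grip":255,"travel":[0,0,4],"twist":0},{"grip":255,"travel":[0,0,4],"twist":0},{"grip":255,"travel":[1.5,1.8,2],"twist":0},{"grip":255,"travel":[2.6,3,0],"twist":0},{"grip":255,"travel":[2.6,3,0],"twist":0},{"grip":255,"travel":[2.6,3,0],"twist":0},{"grip":255,"travel":[2.6,3,0],"twist":0}]' 25
python3 -m jog '[{"grip":255,"travel":[2.6,3,0],"twist":0},{"grip":255,"travel":[2,2,0],"twist":0},{"grip":255,"travel":[0.6,0.5,0],"twist":0},{"grip":255,"travel":[0,0,0],"twist":0},{"grip":255,"travel":[0,0,0],"twist":0}]'
python3 - <<'E'
from h import *
snap("w2",[(.6305,-.122,.019),(.6305,-.037,.019),(.6305,.048,.019),(.6305,.133,.019),(.4308,.1076,.12),(.4322,.2116,.092)])
E
```

```text
time: 4.6
position: [0.5783, 0.078, 0.1706]
tool_rot: [0.71, 0.704, -0.0, -0.0]
ft_force: [0.1, -0.3, -1.2]
grip_width: 0.0499
time: 5.1
position: [0.6284, 0.1308, 0.17]
tool_rot: [0.71, 0.704, -0.001, -0.001]
ft_force: [-0.4, 0.7, -0.0]
grip_width: 0.0499
t 5.1 p [0.6284 0.1308 0.17  ] yaw_y -0.4 w 0.04993591707985845
```

View pics/w2.png

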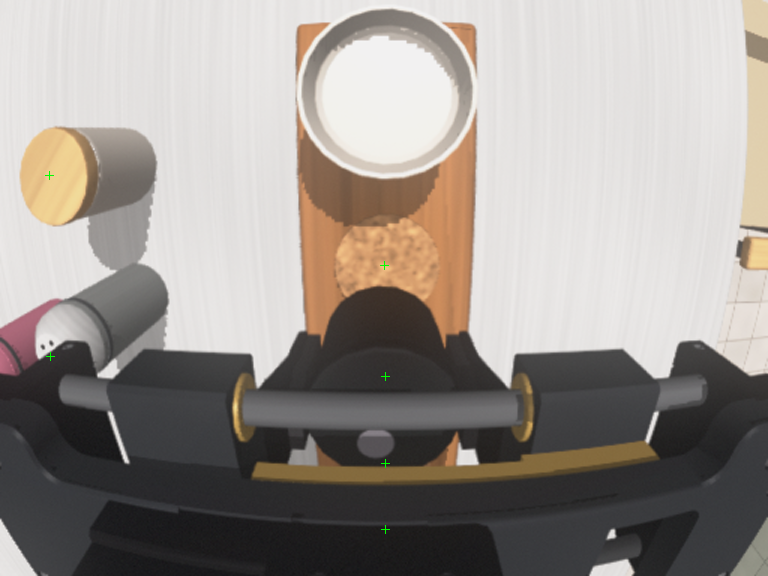

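```bash
python3 -m jog '[{"grip":255,"travel":[0.2,0,-3],"twist":0},{"grip":255,"travel":[0,0,-4],"twist":0},{"grip":255,"travel":[0,0,-2],"twist":0},{"grip":255,"travel":[0,0,-1],"twist":0},{"grip":255,"travel":[0,0,-0.5],"twist":0},{"grip":255,"travel":[0,0,0],"twist":0},{"grip":255,"travel":[0,0,0],"twist":0}]' 25
python3 - <<'E'
from h import *
p,r,o=pose();print(p,o["ft_force"],r.as_quat())
E
```

```text
time: 5.85
position: [0.6328, 0.1313, 0.0669]
tool_rot: [0.71, 0.704, 0.001, 0.001]
ft_force: [-0.2, 0.3, -0.1]
grip_width: 0.0499
[0.63283042 0.13134644 0.06690449] [-0.19687032  0.26606301 -0.09203399] [0.70988717 0.70431434 0.00090625 0.00083725]
```

```bash
python3 -m jog '[{"grip":255,"travel":[-0.1,0,-0.3],"twist":0},{"grip":255,"travel":[0,0,-0.3],"twist":0},{"grip":255,"travel":[0,0,0],"twist":0},{"grip":255,"travel":[0,0,0],"twist":0}]' 25
python3 -m jog '[{"grip":0,"travel":[0,0,0],"twist":0},{"grip":0,"travel":[0,0,0],"twist":0},{"grip":0,"travel":[0,0,0],"twist":0},{"grip":0,"travel":[0,0,0],"twist":0},{"grip":0,"travel":[0,0,0],"twist":0}]'
```

```text
time: 6.25
position: [0.6312, 0.1317, 0.0605]
tool_rot: [0.71, 0.704, 0.0, 0.0]
ft_force: [-1.2, 0.5, 5.3]
grip_width: 0.0498
time: 6.75
position: [0.6308, 0.1315, 0.0592]
tool_rot: [0.71, 0.704, -0.0, -0.0]
ft_force: [0.1, -0.2, 0.3]
grip_width: 0.0818
```

```bash
python3 -m jog '[{"grip":0,"travel":[0,0,3],"twist":0},{"grip":0,"travel":[0,0,4.5],"twist":0},{"grip":0,"travel":[0,0,4.5],"twist":0},{"grip":0,"travel":[0,0,3],"twist":0},{"grip":0,"travel":[-3,1.2,0],"twist":0},{"grip":0,"travel":[-4,1.7,0],"twist":0},{"grip":0,"travel":[-4,1.7,0],"twist":0},{"grip":0,"travel":[-4,1.7,0],"twist":0}]' 25
python3 -m jog '[{"grip":0,"travel":[-3,1.2,0],"twist":0},{"grip":0,"travel":[-1.4,0.5,0],"twist":0},{"grip":0,"travel":[0,0,0],"twist":0},{"grip":0,"travel":[0,0,0],"twist":0}]'
python3 - <<'E'
from h import *
snap("w3",[(.436,.2115,.092)])
print([(np.round(d["at"],3),round(d["p"],2)) for d in search_frame("jar_mid","wrist")])
cv2.imwrite("pics/s3.png",camera("scene")[:,:,::-1])
print(pose()[2]["q"])
E
```

```text
time: 7.55
position: [0.4793, 0.1949, 0.2096]
tool_rot: [0.71, 0.704, 0.0, -0.0]
ft_force: [-0.2, -0.6, 0.7]
grip_width: 0.087
time: 7.95
position: [0.4389, 0.2115, 0.21]
tool_rot: [0.71, 0.704, 0.001, 0.001]
ft_force: [0.4, -0.7, 0.4]
grip_width: 0.0868
t 7.95 p [0.4389 0.2115 0.21  ] yaw_y -0.4 w 0.08675135984269192
[(array([0.43 , 0.22 , 0.091]), 0.81)]
[ 2.18491254e-01  3.94320781e-01  1.81061988e+00 -2.75157352e-04
  9.34749491e-01  2.27576462e-01]
```

View pics/w3.png

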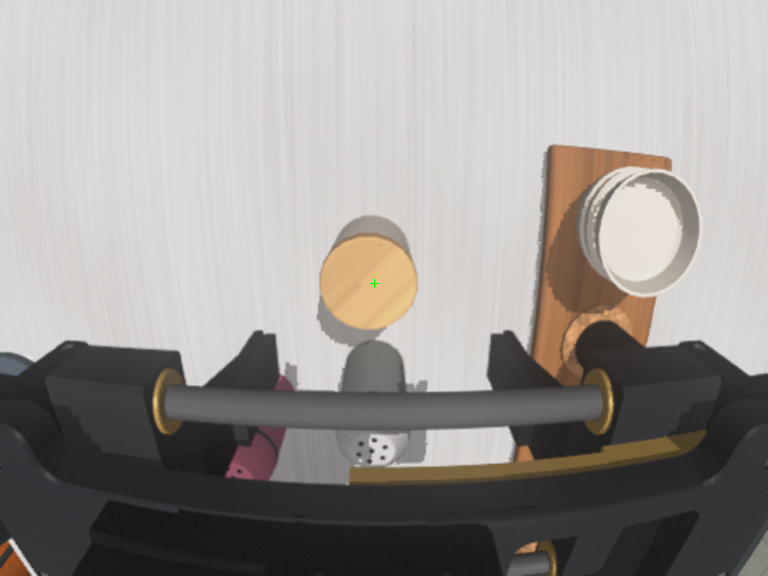

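```bash
python3 -m jog '[{"grip":0,"travel":[-0.5,0,-3.5],"twist":0},{"grip":0,"travel":[0,0,-4],"twist":0},{"grip":0,"travel":[0,0,-4],"twist":0},{"grip":0,"travel":[0,0,-2.5],"twist":0},{"grip":0,"travel":[0,0,-1],"twist":0},{"grip":0,"travel":[0,0,0],"twist":0},{"grip":255,"travel":[0,0,0],"twist":0},{"grip":255,"travel":[0,0,0],"twist":0}]' 25
python3 -m jog '[{"grip":255,"travel":[0,0,0],"twist":0},{"grip":255,"travel":[0,0,0],"twist":0},{"grip":255,"travel":[0,0,0],"twist":0},{"grip":255,"travel":[0,0,0],"twist":0}]'
```

```text
time: 8.9
position: [0.4332, 0.2117, 0.0608]
tool_rot: [0.71, 0.704, 0.001, 0.001]
ft_force: [-0.6, -0.0, 0.4]
grip_width: 0.0785
time: 9.3
position: [0.431, 0.2116, 0.0603]
tool_rot: [0.71, 0.704, -0.0, -0.0]
ft_force: [-2.6, 0.3, 6.5]
grip_width: 0.0603
```

```bash
python3 -m jog '[{"grip":255,"travel":[0,0,3],"twist":0},{"grip":255,"travel":[0,0,4],"twist":0},{"grip":255,"travel":[0,0,4],"twist":0},{"grip":255,"travel":[1.5,-1,3],"twist":0},{"grip":255,"travel":[3.3,-2.7,0],"twist":0},{"grip":255,"travel":[3.3,-2.7,0],"twist":0},{"grip":255,"travel":[3.3,-2.7,0],"twist":0},{"grip":255,"travel":[3.3,-2.7,0],"twist":0}]' 35
python3 -m jog '[{"grip":255,"travel":[3.3,-2.7,0],"twist":0},{"grip":255,"travel":[1.5,-1.4,0],"twist":0},{"grip":255,"travel":[0.5,-0.5,0],"twist":0},{"grip":255,"travel":[0,0,0],"twist":0},{"grip":255,"travel":[0,0,0],"twist":0}]'
```

```text
time: 10.1
position: [0.5796, 0.0924, 0.1994]
tool_rot: [0.71, 0.704, -0.0, -0.0]
ft_force: [0.1, -0.6, -2.9]
grip_width: 0.0599
time: 10.6
position: [0.6301, 0.0486, 0.199]
tool_rot: [0.71, 0.705, -0.001, -0.001]
ft_force: [-0.4, 0.7, -2.5]
grip_width: 0.0599
```

```bash
python3 -m jog '[{"grip":255,"travel":[0,0,-3],"twist":0},{"grip":255,"travel":[0,0,-4],"twist":0},{"grip":255,"travel":[0,0,-2.5],"twist":0},{"grip":255,"travel":[0,0,-1.5],"twist":0},{"grip":255,"travel":[0,0,-0.5],"twist":0},{"grip":255,"travel":[0,0,0],"twist":0},{"grip":255,"travel":[0,0,0],"twist":0},{"grip":255,"travel":[0,0,0],"twist":0}]'
```

```text
time: 11.4
position: [0.633, 0.0475, 0.0862]
tool_rot: [0.71, 0.704, 0.001, 0.001]
ft_force: [-0.8, 0.3, -1.4]
grip_width: 0.06
```

```bash
python3 -m jog '[{"grip":255,"travel":[-0.1,0,-0.3],"twist":0},{"grip":255,"travel":[0,0,-0.2],"twist":0},{"grip":255,"travel":[0,0,-0.2],"twist":0},{"grip":255,"travel":[0,0,0],"twist":0},{"grip":255,"travel":[0,0,0],"twist":0}]'
python3 -m jog '[{"grip":0,"travel":[0,0,0],"twist":0},{"grip":0,"travel":[0,0,0],"twist":0},{"grip":0,"travel":[0,0,0],"twist":0},{"grip":0,"travel":[0,0,0],"twist":0},{"grip":0,"travel":[0,0,0],"twist":0}]'
```

```text
time: 11.9
position: [0.6309, 0.0475, 0.0793]
tool_rot: [0.71, 0.704, 0.0, 0.0]
ft_force: [-3.3, 0.3, 6.7]
grip_width: 0.0602
time: 12.4
position: [0.6309, 0.0475, 0.0774]
tool_rot: [0.71, 0.704, -0.0, -0.0]
ft_force: [0.2, 0.8, -0.2]
grip_width: 0.0859
```

```bash
python3 -m jog '[{"grip":0,"travel":[0,0,3],"twist":0},{"grip":0,"travel":[0,0,4.5],"twist":0},{"grip":0,"travel":[0,0,4.5],"twist":0},{"grip":0,"travel":[0,0,4.5],"twist":0},{"grip":0,"travel":[-2.5,0.8,0],"twist":-7.5},{"grip":0,"travel":[-3,1,0],"twist":-7.5},{"grip":0,"travel":[-3,1,0],"twist":-7.5},{"grip":0,"travel":[-3,1,0],"twist":-7.5}]'
python3 -m jog '[{"grip":0,"travel":[-3,1,0],"twist":-7.5},{"grip":0,"travel":[-3,1,0],"twist":-7.5},{"grip":0,"travel":[-2,0.4,0],"twist":-7.5},{"grip":0,"travel":[-0.3,0,0],"twist":-7.5},{"grip":0,"travel":[0,0,0],"twist":0},{"grip":0,"travel":[0,0,0],"twist":0}]'
python3 - <<'E'
from h import *
snap("w4",[(.433,.110,.12)])
print([(np.round(d["at"],3),round(d["p"],2)) for d in search_frame("shaker_mid","wrist")])
E
```

```text
time: 13.2
position: [0.5147, 0.0858, 0.2426]
tool_rot: [0.869, 0.494, 0.0, 0.0]
ft_force: [0.4, 0.9, 0.5]
grip_width: 0.0865
time: 13.8
position: [0.4335, 0.1095, 0.2427]
tool_rot: [0.967, 0.256, 0.001, 0.0]
ft_force: [0.3, 0.8, 0.1]
grip_width: 0.0872
t 13.8 p [0.4335 0.1095 0.2427] yaw_y -60.3 w 0.0871669788066598
[(array([0.35 , 0.087, 0.075]), 0.92), (array([0.44 , 0.111, 0.114]), 0.74)]
```

View pics/w4.png

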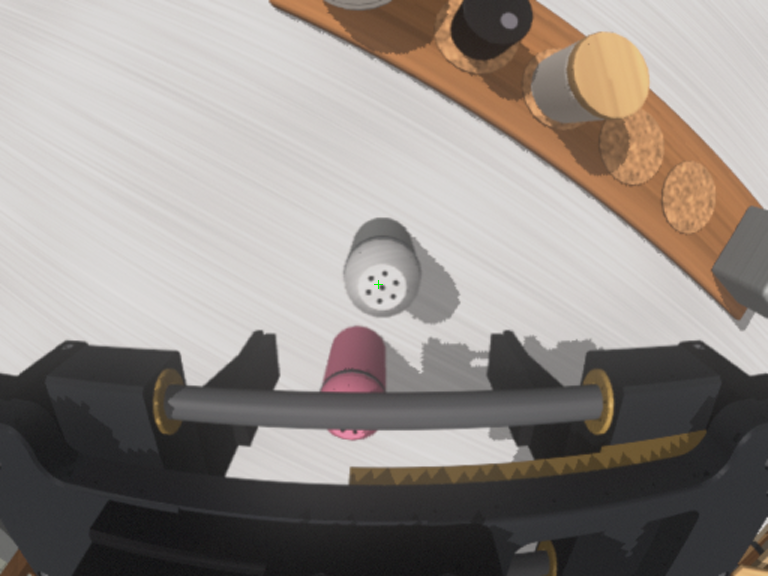

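```bash
python3 -m jog '[{"grip":0,"travel":[0,0.1,-4],"twist":0},{"grip":0,"travel":[0,0,-4],"twist":0},{"grip":0,"travel":[0,0,-4],"twist":0},{"grip":0,"travel":[0,0,-3.2],"twist":0},{"grip":0,"travel":[0,0,-1],"twist":0},{"grip":0,"travel":[0,0,0],"twist":0},{"grip":255,"travel":[0,0,0],"twist":0},{"grip":255,"travel":[0,0,0],"twist":0}]' 35
python3 -m jog '[{"grip":255,"travel":[0,0,0],"twist":0},{"grip":255,"travel":[0,0,0],"twist":0},{"grip":255,"travel":[0,0,0],"twist":0},{"grip":255,"travel":[0,0,0],"twist":0}]'
```

```text
time: 14.7
position: [0.4342, 0.1106, 0.0819]
tool_rot: [0.967, 0.255, 0.002, 0.0]
ft_force: [-0.4, -0.2, -0.6]
grip_width: 0.0779
time: 15.1
position: [0.4333, 0.1105, 0.081]
tool_rot: [0.967, 0.255, 0.001, 0.0]
ft_force: [0.1, -0.4, 4.9]
grip_width: 0.0512
```

```bash
python3 -m jog '[{"grip":255,"travel":[0,0,3],"twist":0},{"grip":255,"travel":[0,0,4],"twist":0},{"grip":255,"travel":[0,0,4],"twist":0},{"grip":255,"travel":[1.5,-1,3.5],"twist":0},{"grip":255,"travel":[2.6,-2,0],"twist":7.5},{"grip":255,"travel":[2.6,-2,0],"twist":7.5},{"grip":255,"travel":[2.6,-2,0],"twist":7.5},{"grip":255,"travel":[2.6,-2,0],"twist":7.5}]' 35
python3 -m jog '[{"grip":255,"travel":[2.6,-2,0],"twist":7.5},{"grip":255,"travel":[2.6,-2,0],"twist":7.5},{"grip":255,"travel":[2,-1.3,0],"twist":7.5},{"grip":255,"travel":[0.6,-0.45,0],"twist":7.5},{"grip":255,"travel":[0,0,0],"twist":0},{"grip":255,"travel":[0,0,0],"twist":0}]'
```

```text
time: 15.9
position: [0.5521, 0.0199, 0.2252]
tool_rot: [0.867, 0.499, -0.0, -0.0]
ft_force: [1.2, 1.0, -2.1]
grip_width: 0.0515
time: 16.5
position: [0.6287, -0.0366, 0.2246]
tool_rot: [0.711, 0.703, -0.001, -0.001]
ft_force: [-0.5, 0.5, -1.8]
grip_width: 0.0513
```

Run:
```python
from h import *
snap("w5",[(.6305,-.122,.019),(.6305,-.037,.019),(.6305,.048,.019),(.6305,.048,.111),(.6305,.133,.083)])
```

```text
t 16.5 p [ 0.6287 -0.0366  0.2246] yaw_y -0.6 w 0.05131805935928051
```

View pics/w5.png

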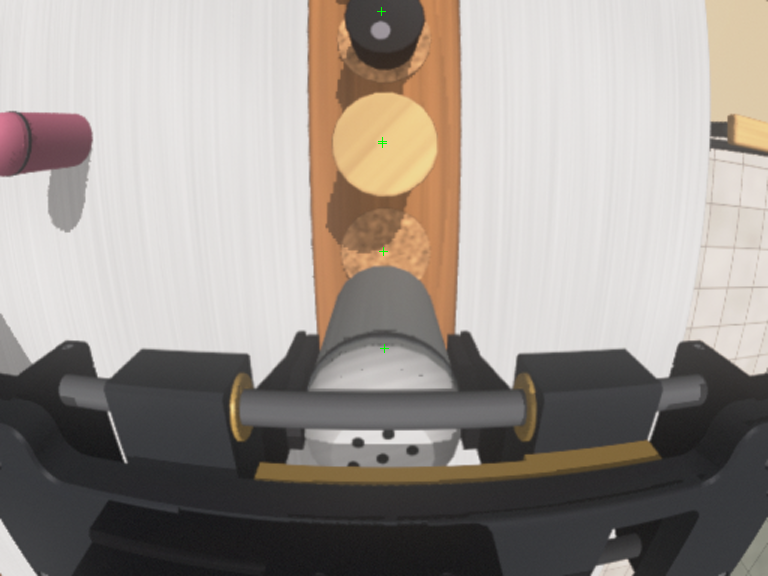

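```bash
python3 -m jog '[{"grip":255,"travel":[0.1,0,-3],"twist":0},{"grip":255,"travel":[0,0,-4],"twist":0},{"grip":255,"travel":[0,0,-3],"twist":0},{"grip":255,"travel":[0,0,-1.5],"twist":0},{"grip":255,"travel":[0,0,-0.5],"twist":0},{"grip":255,"travel":[0,0,0],"twist":0},{"grip":255,"travel":[0,0,0],"twist":0},{"grip":255,"travel":[0,0,0],"twist":0}]'
```

```text
time: 17.35
position: [0.6321, -0.0372, 0.1073]
tool_rot: [0.71, 0.704, 0.001, 0.001]
ft_force: [0.3, 0.1, -1.4]
grip_width: 0.0515
```

```bash
python3 -m jog '[{"grip":255,"travel":[-0.1,0,-0.3],"twist":0},{"grip":255,"travel":[0,0,-0.2],"twist":0},{"grip":255,"travel":[0,0,-0.2],"twist":0},{"grip":255,"travel":[0,0,0],"twist":0},{"grip":255,"travel":[0,0,0],"twist":0}]'
python3 -m jog '[{"grip":0,"travel":[0,0,0],"twist":0},{"grip":0,"travel":[0,0,0],"twist":0},{"grip":0,"travel":[0,0,0],"twist":0},{"grip":0,"travel":[0,0,0],"twist":0},{"grip":0,"travel":[0,0,0],"twist":0}]'
```

```text
time: 17.85
position: [0.6301, -0.0371, 0.1001]
tool_rot: [0.71, 0.704, 0.0, 0.0]
ft_force: [-1.5, 0.6, 6.2]
grip_width: 0.0512
time: 18.35
position: [0.6299, -0.037, 0.0983]
tool_rot: [0.71, 0.704, -0.0, -0.0]
ft_force: [-0.4, -0.9, -0.3]
grip_width: 0.0826
```

```bash
python3 -m jog '[{"grip":0,"travel":[0,0,3],"twist":0},{"grip":0,"travel":[0,0,4.5],"twist":0},{"grip":0,"travel":[0,0,4.5],"twist":0},{"grip":0,"travel":[0,0,4],"twist":0},{"grip":0,"travel":[-2.5,-2.5,0],"twist":0},{"grip":0,"travel":[-3.2,-3.2,0],"twist":0},{"grip":0,"travel":[-3.2,-3.2,0],"twist":0},{"grip":0,"travel":[-3.2,-3.2,0],"twist":0}]'
python3 -m jog '[{"grip":0,"travel":[-3.2,-3.2,0],"twist":0},{"grip":0,"travel":[-2,-2.3,0],"twist":0},{"grip":0,"travel":[-0.9,-1,0],"twist":0},{"grip":0,"travel":[0,0,0],"twist":0},{"grip":0,"travel":[0,0,0],"twist":0}]'
python3 - <<'E'
from h import *
snap("w6",[(.446,-.226,.15)])
print([(np.round(d["at"],3),round(d["p"],2)) for d in search_frame("mill_mid","wrist")])
E
```

```text
time: 19.15
position: [0.5076, -0.1587, 0.2587]
tool_rot: [0.709, 0.705, -0.0, 0.0]
ft_force: [-0.4, 0.2, -0.3]
grip_width: 0.0872
time: 19.65
position: [0.4485, -0.2226, 0.2586]
tool_rot: [0.71, 0.704, 0.0, 0.0]
ft_force: [0.0, 0.2, 0.1]
grip_width: 0.0873
t 19.65 p [ 0.4485 -0.2226  0.2586] yaw_y -0.4 w 0.08731466980032043
[(array([ 0.474, -0.31 ,  0.077]), 0.86)]
```

View pics/w6.png

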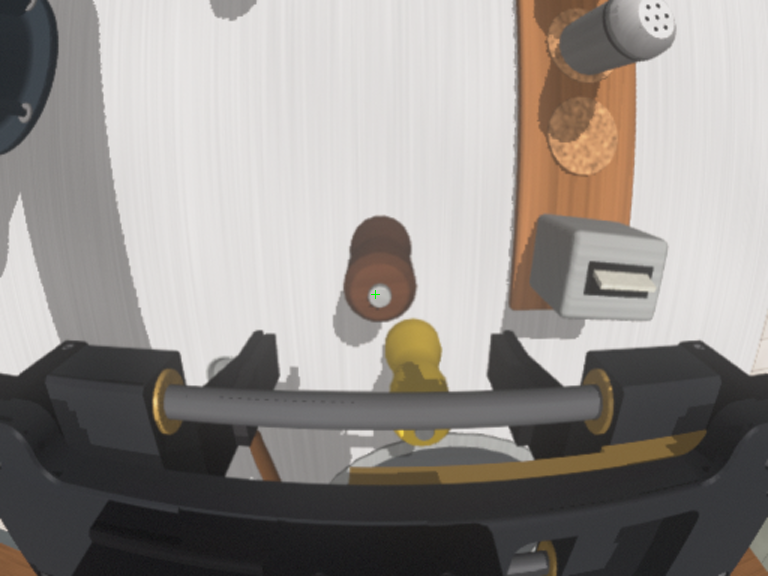

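```bash
python3 -m jog '[{"grip":0,"travel":[0,-0.4,-3],"twist":0},{"grip":0,"travel":[0,0,-4],"twist":0},{"grip":0,"travel":[0,0,-4],"twist":0},{"grip":0,"travel":[0,0,-2.5],"twist":0},{"grip":0,"travel":[0,0,-0.8],"twist":0},{"grip":0,"travel":[0,0,0],"twist":0},{"grip":255,"travel":[0,0,0],"twist":0},{"grip":255,"travel":[0,0,0],"twist":0}]' 35
python3 -m jog '[{"grip":255,"travel":[0,0,0],"twist":0},{"grip":255,"travel":[0,0,0],"twist":0},{"grip":255,"travel":[0,0,0],"twist":0},{"grip":255,"travel":[0,0,0],"twist":0}]'
```

```text
time: 20.55
position: [0.449, -0.2275, 0.117]
tool_rot: [0.71, 0.705, 0.0, 0.002]
ft_force: [-1.1, 0.1, 0.2]
grip_width: 0.0777
time: 20.95
position: [0.4478, -0.227, 0.1158]
tool_rot: [0.71, 0.704, -0.0, 0.0]
ft_force: [-0.4, -0.1, 1.7]
grip_width: 0.0469
```

```bash
python3 -m jog '[{"grip":255,"travel":[0,0,3],"twist":0},{"grip":255,"travel":[0,0,4],"twist":0},{"grip":255,"travel":[0,0,4],"twist":0},{"grip":255,"travel":[0,0,4],"twist":0},{"grip":255,"travel":[2,1.2,0],"twist":0},{"grip":255,"travel":[3.2,1.8,0],"twist":0},{"grip":255,"travel":[3.2,1.8,0],"twist":0},{"grip":255,"travel":[3.2,1.8,0],"twist":0}]' 35
python3 -m jog '[{"grip":255,"travel":[3.2,1.8,0],"twist":0},{"grip":255,"travel":[2.3,1.4,0],"twist":0},{"grip":255,"travel":[1.2,0.7,0],"twist":0},{"grip":255,"travel":[0,0,0],"twist":0},{"grip":255,"travel":[0,0,0],"twist":0}]'
```

```text
time: 21.75
position: [0.5643, -0.1601, 0.2651]
tool_rot: [0.71, 0.704, -0.0, -0.001]
ft_force: [0.8, -0.8, -2.4]
grip_width: 0.046
time: 22.25
position: [0.6295, -0.1222, 0.2648]
tool_rot: [0.71, 0.704, -0.001, -0.001]
ft_force: [0.2, 1.0, -2.7]
grip_width: 0.0462
```

```bash
python3 -m jog '[{"grip":255,"travel":[0,0,-3],"twist":0},{"grip":255,"travel":[0,0,-4],"twist":0},{"grip":255,"travel":[0,0,-3],"twist":0},{"grip":255,"travel":[0,0,-1.7],"twist":0},{"grip":255,"travel":[0,0,-0.5],"twist":0},{"grip":255,"travel":[0,0,0],"twist":0},{"grip":255,"travel":[0,0,0],"twist":0},{"grip":255,"travel":[0,0,0],"twist":0}]'
python3 -c "
from h import *
snap('w7',[(.6305,-.122,.019),(.6305,-.037,.019)])
cv2.imwrite('pics/s7.png',cv2.resize(camera('side')[100:290,135:390,::-1],None,fx=3,fy=3))"
```

```text
time: 23.05
position: [0.6317, -0.1226, 0.1453]
tool_rot: [0.71, 0.704, 0.001, 0.001]
ft_force: [0.0, 0.3, -2.3]
grip_width: 0.0465
t 23.05 p [ 0.6317 -0.1226  0.1453] yaw_y -0.5 w 0.04652314555782945
```

View pics/s7.png

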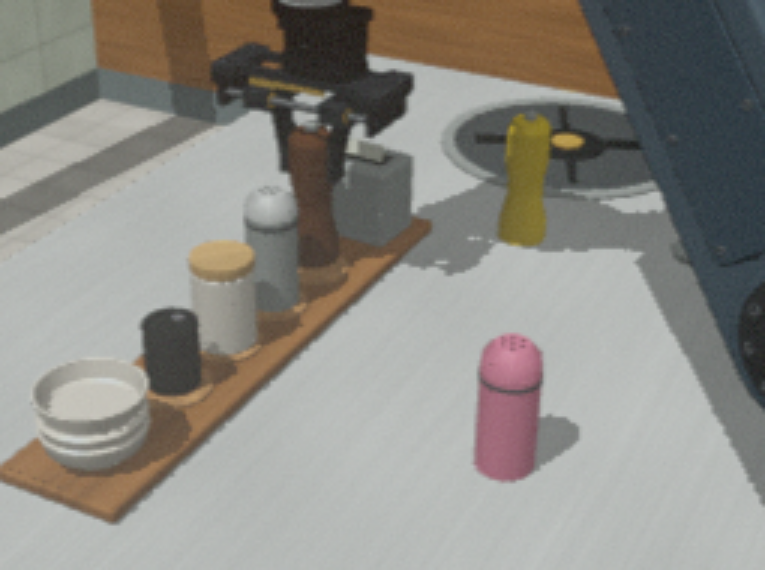

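```bash
python3 -m jog '[{"grip":255,"travel":[-0.1,0,-0.5],"twist":0},{"grip":255,"travel":[0,0,-0.2],"twist":0},{"grip":255,"travel":[0,0,-0.2],"twist":0},{"grip":255,"travel":[0,0,0],"twist":0},{"grip":255,"travel":[0,0,0],"twist":0}]'
```

```text
time: 23.65
position: [0.6297, -0.1219, 0.1349]
tool_rot: [0.71, 0.704, -0.0, -0.0]
ft_force: [-2.6, 0.0, 2.2]
grip_width: 0.0461
```

Contact was made (force went from -2.3 to +2.2 N); release, and rise.

```bash
python3 -m jog '[{"grip":0,"travel":[0,0,0],"twist":0},{"grip":0,"travel":[0,0,0],"twist":0},{"grip":0,"travel":[0,0,0],"twist":0},{"grip":0,"travel":[0,0,0],"twist":0},{"grip":0,"travel":[0,0,0],"twist":0},{"grip":0,"travel":[0,0,2],"twist":0},{"grip":0,"travel":[0,0,4],"twist":0},{"grip":0,"travel":[0,0,4],"twist":0}]'
python3 -m jog '[{"grip":0,"travel":[0,0,4],"twist":0},{"grip":0,"travel":[-3,0,2],"twist":0},{"grip":0,"travel":[-4,0,0],"twist":0},{"grip":0,"travel":[-4,0,0],"twist":0},{"grip":0,"travel":[-4,0,0],"twist":0},{"grip":0,"travel":[-2,-3,0],"twist":0},{"grip":0,"travel":[0,-3,0],"twist":0},{"grip":0,"travel":[0,0,0],"twist":0}]'
python3 -c "
from h import *
a=cv2.resize(camera('side')[100:290,135:335,::-1],None,fx=2,fy=2);b=cv2.resize(camera('scene')[150:280,140:405,::-1],None,fx=3,fy=3)[:, :795]
a=cv2.copyMakeBorder(a,0,0,0,b.shape[1]-a.shape[1],0)[:210*2-0]
cv2.imwrite('pics/f.png',cv2.resize(b,None,fx=1,fy=1));cv2.imwrite('pics/g.png',a)
for c in ('scene','side'):
  for n in ['mill_mid','shaker_mid','jar_mid','pot_mid','dispenser_mid','dishes_mid']: print(c,n,[(np.round(d['at'],3),round(d['p'],2)) for d in search_frame(n,c)])
print(get_obs()['time'])"
```

```text
time: 24.45
position: [0.6293, -0.1218, 0.2346]
tool_rot: [0.71, 0.704, -0.0, -0.001]
ft_force: [1.0, 0.2, 0.4]
grip_width: 0.0867
time: 25.25
position: [0.4601, -0.1852, 0.2952]
tool_rot: [0.711, 0.703, -0.0, 0.002]
ft_force: [-0.4, 0.5, -0.0]
grip_width: 0.0872
scene mill_mid [(array([ 0.645, -0.124,  0.125]), 0.74), (array([ 0.497, -0.32 ,  0.09 ]), 0.6)]
scene shaker_mid [(array([ 0.646, -0.039,  0.119]), 0.83), (array([0.355, 0.076, 0.079]), 0.57), (array([ 0.649, -0.031,  0.022]), 0.51)]
scene jar_mid [(array([0.646, 0.045, 0.111]), 0.87), (array([ 0.651, -0.122,  0.016]), 0.27)]
scene pot_mid [(array([0.631, 0.244, 0.06 ]), 0.62), (array([0.645, 0.128, 0.085]), 0.57)]
scene dispenser_mid [(array([ 0.648, -0.227,  0.102]), 0.69)]
scene dishes_mid [(array([0.629, 0.244, 0.059]), 0.86)]
side mill_mid [(array([ 0.614, -0.1  ,  0.105]), 0.68), (array([ 0.471, -0.315,  0.077]), 0.62)]
side shaker_mid [(array([ 0.624, -0.02 ,  0.091]), 0.81), (array([0.325, 0.096, 0.075]), 0.66), (array([0.616, 0.068, 0.079]), 0.45)]
side jar_mid [(array([0.614, 0.066, 0.081]), 0.89)]
side pot_mid [(array([0.619, 0.146, 0.065]), 0.66)]
side dispenser_mid [(array([ 0.605, -0.203,  0.072]), 0.88)]
side dishes_mid [(array([0.623, 0.254, 0.061]), 0.77)]
25.95
```

View pics/f.png

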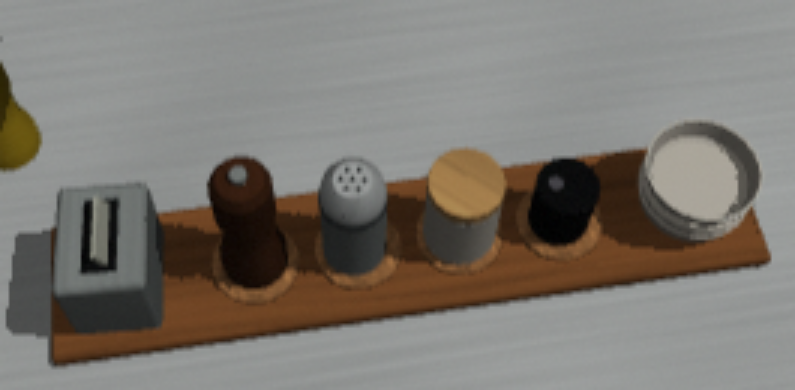

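View pics/g.png

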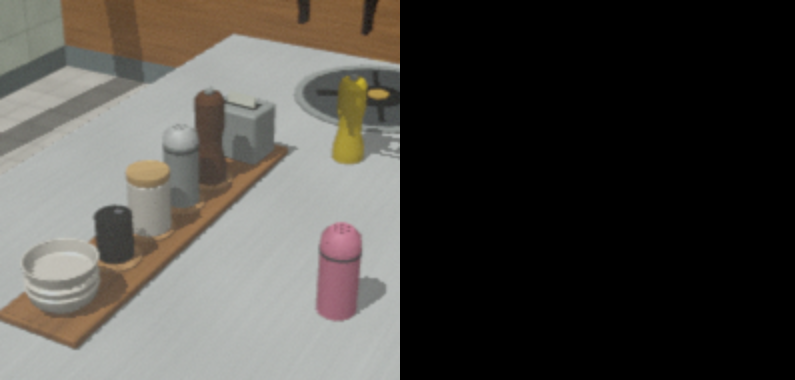

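```bash
python3 -c "
from h import *
for n,u,v,z in [('mill',238,175,.169),('shaker',353,178,.138),('jar',466,182,.111),('pot',566,186,.083)]: print(n,ray('scene',(u+.5)/3-.5+140,(v+.5)/3-.5+150,z).round(4))
print(hand_in())"
```

```text
mill [ 0.6315 -0.1225]
shaker [ 0.6299 -0.0404]
jar [0.6322 0.0458]
pot [0.6335 0.1278]
the job is handed in; nothing more can be done
None
```

All four pieces are standing on their coasters in height order: mill next to the dispenser, then shaker, jar, and pot next to the dishes. I let go of each one after feeling it touch down, moved the gripper clear, and handed the job in at about 26 s of the 99 s allowed.

- **Position:** the final scene picture, measured by the same camera that located the coasters, puts each axis within about 3 mm of its coaster's centre. Against the averaged coaster positions I placed to, the largest difference is about 6 mm, for the pot. The limit is 15 mm.
- **Upright:** every piece looks upright in both the scene and side pictures.
- **Dispenser and dishes:** scene camera readings changed by only 2–4 mm from the start. The side camera put the dispenser about 13 mm from its first reading, but that first reading was low-confidence and nothing touched it.
- **Look-alikes:** I did not touch the pink shaker or the yellow mill. The networks did report them, along with a few wrong guesses such as calling the dishes a pot, and I ruled those out from the pictures.

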